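# Line up kiwis in the sticker jig and lock the bar

## Robot

A 7-joint arm with a two-finger parallel gripper is mounted at the origin on a cart in front of the work surface, level with it; the furniture and walls round the work are solid. World frame = base frame: x ahead of the robot, y to its left, z up, the work surface at z = 0. Lengths are in m, angles in rad, forces in N, time in s.
With the tool pointing down it reaches from about 0.375 to 0.925 m from the base axis. Payload 3.1 kg.
Tool frame: the origin (TCP) lies between the finger pads; the fingertips stand 19 mm ahead of it and the grasp point (between the pads) is the TCP; z points along the fingers, y is the line along which they close (so a half turn about z gives the same grasp; the last joint's range is limited). The gripper opens to 85 mm and grips with 20 to 120 N. Pads are 22 mm wide; open, the fingers measure 114 mm over their backs; the gripper's body (76 mm by 85 mm) begins 54 mm behind the grasp point. The pads swing forward as they close: fully open they stand 13 mm farther back than shut.
Start: joints at [-1.293, 0.383, 0.044, 1.598, -0.018, 1.161, -0.05], TCP at [0.239, 0.605, 0.25] pointing down, gripper open.
Joint ranges: [-2.61, 2.61], [-0.41, 2.15], [-1.48, 1.57], [0, 2.5], [-1.57, 4.71], [0.05, 1.97], [-2.85, 2.85]. Speed limits (rad/s): [2.79, 2.79, 3.14, 3.14, 3.14, 3.14, 3.14].

## Interface

Orientations are given as a unit quaternion [x, y, z, w].
In Python, from bench import move_ptp, movel, move_j, move_gripper, pause, inverse_kinematics, read_camera, camera_params, MotionError, sign_off, look_for, tip_of, read_time_s, read_qpos, read_joint_vel, read_effort, read_eef_pos, read_tcp_rot, read_ft_force, read_ft_torque, read_finger_gap, read_grasp_force gives the robot as it stands. Calls block until the motion is done:
- move_ptp(position, orientation): joint-space move of the TCP to a pose.
- movel(position, orientation=None, speed=0.15): straight line of the TCP; orientation=None keeps the orientation; speed is the mean speed in m/s.
- move_j(angles): joint-space move.
- move_gripper(opening, effort=None): finger opening in m; effort is the grip in N (None keeps the last); returns when the fingers have stopped.
- pause(seconds).
- inverse_kinematics(position, orientation): joint angles nearest the present ones, or None.
- read_camera(name): name is "side" or "top" or "wrist"; returns the picture (384x512x3 uint8, red, green, blue); there is no depth.
- camera_params(name): a dict with "K" (3x3 intrinsics, pixels), "camera_from_world" (4x4, takes a point from world to camera coordinates). Camera axes: x right, y down, z forward; pixel columns grow to the right and rows downward; lengths in m; the calibration is good to about 2 mm. A picture is of the moment at which its call begins: read the wrist's pose just before it. camera_params takes no time and is no camera call; for the wrist camera it gives the pose at the moment of the call.
A pose or a line that the arm cannot do raises MotionError and nothing moves.
- sign_off(): hands the job in; it is judged then, once.
Trained networks look in the newest picture that a camera, given by its name, has taken for a name from the list of things; names that differ only in an ending like _2 or _b are one class to them, and where a whole thing is asked for, a point or a joint stands for the part that bears it (a point fixed in the world has none). Each returns a list of dicts, best first, with "confidence" (0 to 1); they miss things now and then, are a little off and sometimes report something else, mostly with a low value. They report only what shows in the picture. A call takes as long as a camera call. They do not tell look-alikes from the thing itself.
- look_for(camera, name): "at" ([column, row] in pixels, amid what is visible of it).
- tip_of(camera, name): "at" ([column, row] in pixels: a listed point, or the origin of a listed thing).
Readings, each from a call of its own:
- read_time_s(): time.
- read_qpos(): joint angles.
- read_joint_vel(): joint speeds.
- read_effort(): joint torques, N m.
- read_eef_pos(): TCP position.
- read_tcp_rot(): TCP orientation.
- read_ft_force(): force on the tool from outside, world axes, zero at the start.
- read_ft_torque(): the same for the moment, N m.
- read_finger_gap(): finger opening in m.
- read_grasp_force(): force on a finger pad.
Only numpy, scipy, OpenCV 4.12 (cv2) and the standard library are available. Lean on these libraries where they do the work, as an engineer would, in place of code of your own. Each camera call takes 0.05 s, during which the arm holds its last target. There are 200 camera calls.

## Task

Three kiwis lie loose in the sticker jig. Take the straight bar by its wooden handle, push the fruit back with its edge into one straight row against the sprung fingers, feel along the rails for the pair of notches, let the bar sink fully home in both so that it holds all three fruits snugly in line, and let go. Only the bar may touch the fruit; it bruises easily, so push gently and do not lean hard on the rails, and leave the things round the jig where they are.

Things in the scene. Friction and masses are not known exactly. Their poses are not given: they have to be found in the camera images.
- jig: Sticker jig fixed on the table: plywood board 262 mm deep, 298 wide, 8 thick. Axes: +x away from the robot, to the spring housing at the back; y along the row; z up. Origin: on the table, mid-width, below the rest line of the sprung fingers; the board spans x = -186 to 76 mm. Outer cheeks with clamp screws reach z = 26 mm. The fruit lies on the board, z = 8 mm
- jig_fingers (a point): Mid-width point of the rest line of the three sprung fingers, 31 mm above the table: padded plates 64 mm wide, 36 high, at jig y = -78, 0, 78 mm, their faces at jig x = 0. Each slides to +x on its own soft spring (0.7 N at rest, plus 0.05 N per mm) for 46 mm, then meets a hard stop
- jig_rails (a point): Mid-width point level with the rail tops (46 mm above the table) at jig x = -32 mm. Two aluminium rails run along jig x from about -160 to 25 mm, at y = 121 to 133 and -133 to -121 mm. They are adjustable along x and clamped; the notch pair, square across, is centred up to 14 mm in front of or behind this point: not measured, to be felt for
- jig_notch (a point): Same point as jig_rails, about the notches: one in each rail, 11 mm wide along x, edges of the mouth just broken, 16 mm deep, bottom 30 mm above the table. The bar's 8 mm ears drop in from above; on the rails beside a notch they cannot sink at all. While it pushes the fruit, the bar leans a few degrees in the gripper
- bar: Straight bar, 0.22 kg: aluminium ruler on edge, 8 mm thick (x), 228 long (y), 42 high (z), an ear at each end (out to y = +-140, 20 to 42 mm above the lower edge); wooden handle on top, 14 mm thick (x), 90 long (y), 40 to 86 mm up. Origin: middle of the lower edge, x as the jig's. At the start ears lie on the rails in front of the fruit: origin at z = 26 mm; home in the notches: z = 10 mm
- kiwi1_mid (a point): Middle of a loose kiwi in the jig, about 45 to 52 mm thick and 70 mm long, about 90 g, lying on the jig's board roughly lengthwise along the row; it can roll. Centre about 31 mm above the table
- kiwi2_mid (a point): Middle of a loose kiwi in the jig, about 45 to 52 mm thick and 70 mm long, about 90 g, lying on the jig's board roughly lengthwise along the row; it can roll. Centre about 31 mm above the table
- kiwi3_mid (a point): Middle of a loose kiwi in the jig, about 45 to 52 mm thick and 70 mm long, about 90 g, lying on the jig's board roughly lengthwise along the row; it can roll. Centre about 31 mm above the table
- kiwi1: The same kiwi; origin on its underside as it lay, axes turn as it rolls
- kiwi2: The same kiwi; origin on its underside as it lay, axes turn as it rolls
- kiwi3: The same kiwi; origin on its underside as it lay, axes turn as it rolls
- stamp: Wooden rubber stamp with a turned handle, foot 30 x 56 mm, 71 mm high, standing on the table right of the jig; origin under its centre. To be left alone
- spare_kiwi: A fourth kiwi, 49 x 72 x 44 mm, on the table left of the jig, not part of the row; origin at the middle of its underside. To be left alone
Not all that is in view belongs to the job. Leave any orange or purple look-alike of the kiwi1 alone.

How it is judged:
By the outcome, as a careful person would: the job done as asked, in the order asked, and still so for the second after the job is handed in, with the robot touching nothing.
It also fails if it takes over 72 s, if anything falls off the work surface, if the arm or the gripper's body presses on something with over 40 N, if the wrist force passes 120 N, or if a joint passes its speed limit or range.

## Working session

There is one attempt and no reset: what is moved stays moved. The work goes in short steps, each a Python script; the robot and the scene stay as the last script left them, time stands still between calls to the robot, and variables do not carry over. Pictures are saved under pics/ and viewed, at most 10 in all, crops included, and the job is handed in when it is done.

```bash
mkdir -p pics; cat > h.py <<'E'
from bench import *
import numpy as np, cv2
def save(cam,fn):
    im=read_camera(cam); cv2.imwrite('pics/'+fn,im[:,:,::-1]); return im
def ray(cam,px,z):
    p=camera_params(cam);K=np.array(p["K"]);T=np.array(p["camera_from_world"])
    d=T[:3,:3].T@np.linalg.solve(K,[px[0],px[1],1.]);c=-T[:3,:3].T@T[:3,3]
    return c+d*(z-c[2])/d[2]
def proj(cam,X):
    p=camera_params(cam);K=np.array(p["K"]);T=np.array(p["camera_from_world"])
    q=K@(T[:3,:3]@np.array(X)+T[:3,3]);return q[:2]/q[2]
E
python3 - <<'E'
from h import *
np.set_printoptions(precision=4,suppress=True)
Z={'jig':0,'jig_fingers':.031,'jig_rails':.046,'bar':.026,'kiwi1_mid':.031,'stamp':0,'spare_kiwi':0}
for c in('top','side'):
    save(c,c+'0.png')
    for n,z in Z.items():
        for d in tip_of(c,n)[:3]: print(c,n,np.round(d['at']),round(d['confidence'],2),ray(c,d['at'],z))
print(read_time_s(),read_tcp_rot(),read_eef_pos(),read_ft_force())
E
```

```text
top jig_fingers [281. 168.] 0.65 [ 0.6005 -0.0239  0.031 ]
top jig_rails [284. 178.] 0.82 [ 0.5689 -0.0314  0.046 ]
top bar [287. 215.] 0.58 [ 0.454  -0.0449  0.026 ]
top kiwi1_mid [171. 193.] 0.76 [0.5115 0.326  0.031 ]
top kiwi1_mid [262. 195.] 0.58 [0.5127 0.0354 0.031 ]
top kiwi1_mid [208. 217.] 0.57 [0.4406 0.2052 0.031 ]
top stamp [369. 189.] 0.7 [ 0.5456 -0.3116  0.    ]
top spare_kiwi [149. 228.] 0.5 [0.3999 0.3978 0.    ]
side jig [221. 194.] 0.59 [ 0.5947 -0.024   0.    ]
side jig_fingers [219. 188.] 0.75 [ 0.5984 -0.0261  0.031 ]
side jig_fingers [179. 135.] 0.48 [ 0.5634 -0.2836  0.031 ]
side jig_fingers [236. 180.] 0.4 [ 0.5413 -0.0174  0.031 ]
side jig_rails [229. 177.] 0.7 [ 0.557  -0.0321  0.046 ]
side bar [248. 162.] 0.87 [ 0.462  -0.0503  0.026 ]
side kiwi1_mid [315. 211.] 0.76 [0.4372 0.2208 0.031 ]
side kiwi1_mid [255. 189.] 0.66 [0.5178 0.0467 0.031 ]
side kiwi1_mid [322. 252.] 0.64 [0.5196 0.3293 0.031 ]
side spare_kiwi [365. 248.] 0.7 [0.4032 0.3896 0.    ]
side spare_kiwi [228. 179.] 0.31 [ 0.5417 -0.0577  0.    ]
0.8 [0.1868 0.9824 0.     0.    ] [0.2385 0.6047 0.2503] [-0.0081 -0.0403  1.077 ]
```

View pics/top0.png

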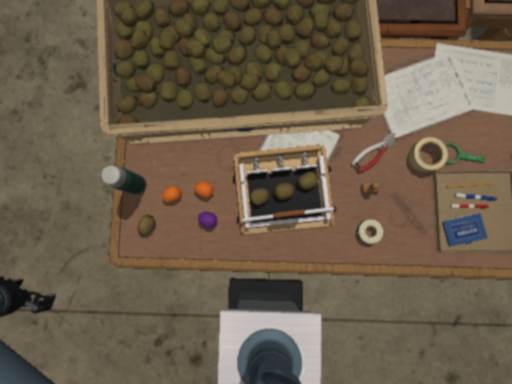

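View pics/side0.png

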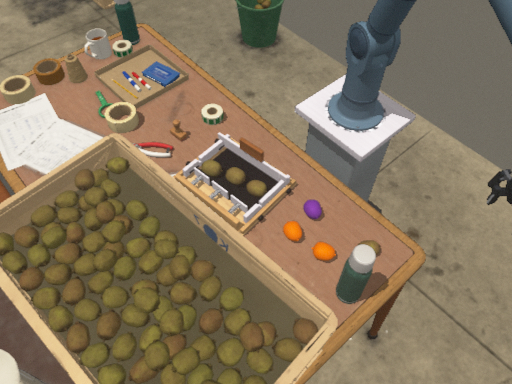

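The top picture shows the jig at about (285,188) with three kiwis at (260,196), (284,189) and (308,181), and the bar along row 215. The side picture agrees, with yaw roughly +9°. Next I'll look closer with the wrist camera.

```bash
cat >> h.py <<'E'
def quat(yaw,flip=0):
    th=np.pi/4+yaw/2+flip*np.pi/2
    return [float(np.cos(th)),float(np.sin(th)),0.,0.]
np.set_printoptions(precision=4,suppress=True)
E
python3 - <<'E'
from h import *
yaw=np.radians(9)
for f in (0,1): print(f,inverse_kinematics([.47,-.045,.30],quat(yaw,f)))
qs=[inverse_kinematics([.47,-.045,.30],quat(yaw,f)) for f in(0,1)]
q0=read_qpos()
f=int(np.argmin([abs(q[6]) if q is not None else 9 for q in qs]));print('use',f)
move_ptp([.47,-.045,.30],quat(yaw,f));print(read_time_s(),read_eef_pos(),read_tcp_rot())
T=np.linalg.inv(np.array(camera_params('wrist')['camera_from_world']));print(T)
save('wrist','w0.png')
for n,z in {'jig_fingers':.031,'jig_rails':.046,'bar':.026,'kiwi1_mid':.031}.items():
    for d in tip_of('wrist',n)[:3]: print(n,np.round(d['at']),round(d['confidence'],2),ray('wrist',d['at'],z))
E
```

```text
0 [-0.8233 -0.0502  0.8225  1.981   0.0395  1.195   0.1411]
1 None
use 0
3.2583 [ 0.4704 -0.0436  0.3001] [ 0.6484  0.7613 -0.0001  0.0002]
[[ 0.9872  0.151   0.0507  0.4571]
 [ 0.1593 -0.9373 -0.3101  0.0364]
 [ 0.0007  0.3142 -0.9493  0.4237]
 [ 0.      0.      0.      1.    ]]
jig_fingers [340. 160.] 0.96 [ 0.5909 -0.0253  0.031 ]
jig_rails [322. 164.] 0.76 [ 0.5619 -0.0317  0.046 ]
jig_rails [296. 104.] 0.36 [0.5092 0.0401 0.046 ]
bar [247. 159.] 0.57 [ 0.4566 -0.0456  0.026 ]
kiwi1_mid [297. 102.] 0.83 [0.5127 0.0426 0.031 ]
```

View pics/w0.png

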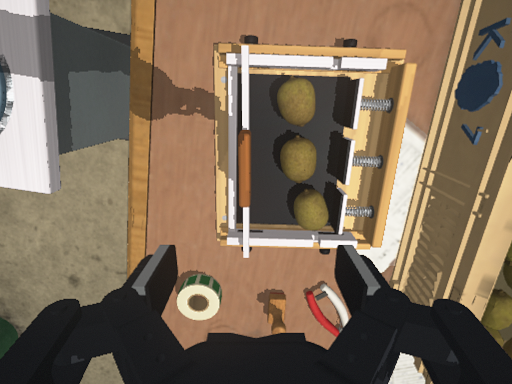

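The wrist picture shows the bar from (245,45) to (247,257) with its handle at (245,168), rails at rows 60 and 240, three kiwis and the sprung fingers. I'll enlarge it to measure the angles.

```bash
python3 - <<'E'
import cv2
im=cv2.imread('pics/w0.png')[35:265,205:415]
cv2.imwrite('pics/w0c.png',cv2.resize(im[:, :200],None,fx=2.6,fy=2.6,interpolation=cv2.INTER_CUBIC))
E
```

```text
(no output)
```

View pics/w0c.png

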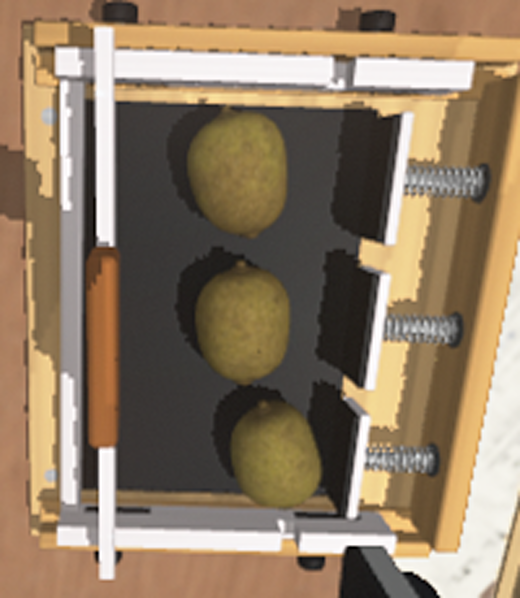

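```bash
cat > m.py <<'E'
from h import *
def P(c,z): return ray('wrist',[c[0]/2.6+205-.3,c[1]/2.6+35-.3],z)
A={'L rail outer':((57,48),(473,61),.046),'L rail inner':((57,75),(473,88),.046),
'R rail a':((57,545),(396,553),.046),'R rail b':((57,526),(396,534),.046),
'notch L..R':((343,72),(291,537),.046),'barL axis':((107,577),(104,28),.068),'handle':((102,445),(104,250),.112),
'front panel L':((62,503),(62,80),.046)}
for n,(a,b,z) in A.items():
    a,b=P(a,z),P(b,z);d=b-a;an=np.degrees(np.arctan2(d[1],d[0]));print(n,a[:2],b[:2],round(float(np.hypot(*d[:2])),4),an,an-90)
E
python3 m.py
```

```text
L rail outer [0.4127 0.0853] [0.61   0.1111] 0.199 7.451322561047865 -82.54867743895214
L rail inner [0.4142 0.0737] [0.6136 0.0997] 0.2011 7.432797338606489 -82.56720266139351
R rail a [ 0.4459 -0.1786] [ 0.6458 -0.1522] 0.2016 7.524519436990915 -82.47548056300909
R rail b [ 0.4443 -0.1662] [ 0.6423 -0.1399] 0.1997 7.539747271509246 -82.46025272849076
notch L..R [0.5498 0.0966] [ 0.5816 -0.1516] 0.2503 -82.68406980662911 -172.6840698066291
barL axis [ 0.4771 -0.1819] [0.4349 0.0937] 0.2788 98.68972973599566 8.689729735995655
handle [ 0.462  -0.0859] [0.45   0.0025] 0.0892 97.74140356255246 7.741403562552463
front panel L [ 0.4453 -0.1509] [0.4168 0.0719] 0.2246 97.28524425488271 7.285244254882713
```

```bash
python3 - <<'E'
from h import *
q=quat(np.radians(7.6))
move_ptp([.456,-.0441,.16],q); print(read_ft_force(),read_ft_torque())
movel([.456,-.0441,.098],q,speed=.08); print(read_ft_force())
move_gripper(.010,60); pause(.2)
print(read_time_s(),read_finger_gap(),read_grasp_force(),read_eef_pos(),read_ft_force(),read_ft_torque())
E
```

```text
[ 0.3768 -0.2297 -0.1756] [ 0.0327 -0.0073  0.0406]
[0.5683 0.3341 0.5747]
5.9 0.013209954949352325 58.64863157272339 [ 0.4564 -0.0441  0.0982] [-0.2745  0.0423  2.4508] [-0.0021 -0.0074  0.0497]
```

```bash
cat >> h.py <<'E'
Y=np.radians(7.4); U=np.array([np.cos(Y),np.sin(Y),0]); V=np.array([-np.sin(Y),np.cos(Y),0])
N=np.array([.5657,-.0280,0])   # notch estimate
def go(s,z,dyaw=0,speed=.05,lat=0):  # s: m relative to notch estimate along jig x
    p=N+s*U+lat*V; p[2]=z; movel(p.tolist(),quat(Y+np.radians(dyaw)),speed=speed)
def st(tag=''):
    F=np.mean([read_ft_force() for _ in range(5)],0);M=np.mean([read_ft_torque() for _ in range(5)],0)
    p=np.array(read_eef_pos());s=(p-N)@U
    print(tag,'t%.1f s%.1f z%.2f'%(read_time_s(),s*1e3,p[2]*1e3),'F',np.array([F@U,F@V,F[2]]).round(1),'M',np.array([M@U,M@V,M[2]]).round(2));return F,M,p
E
python3 - <<'E'
from h import *
go(-.105,.0992,speed=.02); st()
for s in (-.07,-.05,-.04,-.03,-.024): go(s,.0990); st()
save('wrist','w1.png')
E
```

```text
t6.4 s-105.4 z98.82 F [-0.2 -0.1 -2.7] M [-0.05 -0.02  0.03]
 t7.2 s-70.3 z98.85 F [-0.7  1.  -2. ] M [ 0.05 -0.02 -0.01]
 t7.8 s-49.6 z99.03 F [ 0.1 -0.3 -2. ] M [-0.    0.01  0.02]
 t8.1 s-39.4 z99.13 F [-0.4 -0.4 -1.9] M [-0.02  0.   -0.01]
 t8.5 s-29.4 z99.04 F [-0.4  0.7 -1.6] M [ 0.02  0.05 -0.  ]
 t8.7 s-24.6 z98.63 F [-1.5 -0.4 -2.5] M [-0.04  0.44 -0.02]
```

View pics/w1.png

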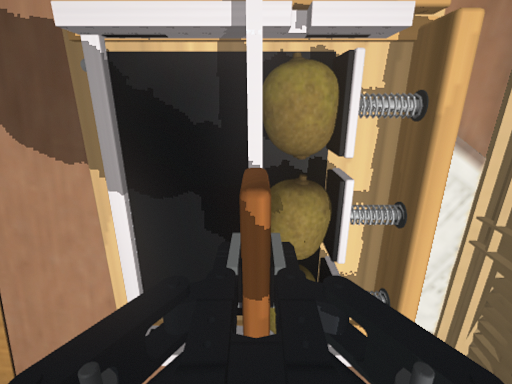

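Bar is against the fruit; the left notch shows at about (300,18) and the bar ear at (255,15). I'll recompute the distance to the notch, then feel for it.

```bash
python3 - <<'E'
from h import *
for n,px,z in(('notch near',(300,28),.046),('notch far',(300,8),.046),('ear',(255,15),.069),('bar low',(255,160),.069)):
    X=ray('wrist',px,z); print(n,X[:2],((X-N)@U*1e3).round(1),((X-N)@V*1e3).round(1))
for s in (-.018,-.014): go(s,.0990,speed=.03); st()
for z in(.0982,.0975): go(-.014,z,speed=.02); st('down')
E
```

```text
notch near [0.5501 0.091 ] -0.1 120.0
notch far [0.5484 0.1006] -0.6 129.8
ear [0.525  0.0882] -25.4 120.5
bar low [0.5341 0.0177] -25.4 49.4
 t9.1 s-18.4 z98.64 F [-3.7 -0.5 -2.4] M [-0.01  0.89 -0.07]
 t9.4 s-14.4 z98.73 F [-4.5 -1.2 -2.7] M [-0.06  1.07 -0.05]
down t9.7 s-14.3 z98.31 F [-4.9 -0.3  0.6] M [0.02 1.36 0.02]
down t9.9 s-14.2 z98.31 F [-6.7  0.   4.1] M [ 0.11  1.72 -0.01]
```

```bash
python3 - <<'E'
from h import *
s=-.014;zc=.0974
while s<.010:
    s+=.001; go(s,zc,speed=.015); F,M,p=st()
    if F[2]<0 or p[2]<.0976: print('drop');break
    if F[2]>8: zc+=.0003
E
```

```text
t10.2 s-13.3 z98.28 F [-6.5  1.4  5.8] M [ 0.1   1.85 -0.03]
 t10.4 s-12.4 z98.28 F [-7.2 -0.5  6. ] M [ 0.14  1.85 -0.03]
 t10.7 s-11.6 z98.27 F [-6.6  0.3  5.3] M [0.07 1.95 0.04]
 t10.9 s-10.7 z98.28 F [-7.7  0.7  6.9] M [0.08 2.   0.03]
 t11.2 s-9.8 z98.28 F [-7.3  0.1  6. ] M [0.04 2.08 0.04]
 t11.4 s-8.9 z98.27 F [-8.1 -0.1  6.4] M [ 0.09  2.13 -0.01]
 t11.7 s-8.1 z98.27 F [-8.2 -0.1  7.3] M [ 0.06  2.16 -0.03]
 t11.9 s-7.2 z98.27 F [-8.1 -0.1  6.6] M [ 0.11  2.22 -0.  ]
 t12.2 s-6.3 z98.27 F [-8.2 -0.4  6.1] M [ 0.08  2.27 -0.01]
 t12.4 s-5.4 z98.26 F [-7.7  0.2  7.5] M [0.1  2.37 0.03]
 t12.7 s-4.6 z98.24 F [-8.8  0.   7.2] M [0.1  2.4  0.02]
 t12.9 s-3.7 z98.20 F [-8.1  0.6  7.4] M [0.08 2.47 0.05]
 t13.2 s-2.9 z98.18 F [-9.2 -0.2  7.8] M [0.1  2.52 0.03]
 t13.4 s-2.0 z98.10 F [-9.6 -0.3  7. ] M [0.08 2.51 0.08]
 t13.7 s-1.0 z97.58 F [-8.  -0.3  3.5] M [0.17 2.18 0.08]
drop
```

```bash
python3 - <<'E'
from h import *
s=0.001;z=.0974
for i in range(5):
    s+=.0005; go(s,z,speed=.015); F,M,p=st('fwd')
    if F[2]<0: break
for i in range(6):
    z-=.001; go(s,z,speed=.015); F,M,p=st('down')
    if F[2]>9: break
E
```

```text
fwd t13.9 s-0.8 z97.50 F [-8.4 -1.6  3. ] M [0.26 2.29 0.14]
fwd t14.2 s-0.5 z97.40 F [-8.2 -1.4  4.6] M [0.23 2.31 0.17]
fwd t14.4 s-0.1 z97.34 F [-8.2 -1.1  4. ] M [0.31 2.29 0.13]
fwd t14.7 s0.6 z96.75 F [-7.  -0.8 -0.3] M [-0.06  1.9  -0.03]
down t14.9 s0.6 z95.56 F [-6.6 -0.7 -1. ] M [-0.07  1.88 -0.02]
down t15.2 s0.6 z94.53 F [-6.5 -0.1 -1.4] M [-0.07  1.83 -0.03]
down t15.4 s0.6 z93.51 F [-6.8 -0.8 -0.4] M [-0.05  1.86 -0.04]
down t15.7 s0.6 z92.51 F [-6.7  0.   0.1] M [-0.03  1.77 -0.1 ]
down t15.9 s0.7 z91.54 F [-7.  -1.  -1.9] M [-0.06  1.84 -0.06]
down t16.2 s0.6 z90.51 F [-7.8 -1.2 -0.8] M [-0.04  1.81 -0.  ]
```

```bash
python3 - <<'E'
from h import *
s=.003;z=.0904
while z>.0805:
    z-=.001; go(s,z,speed=.015); F,M,p=st('down')
    if F[2]>10: break
save('wrist','w2.png'); save('side','s2.png')
im=cv2.imread('pics/s2.png')[115:235,160:310]; cv2.imwrite('pics/s2c.png',cv2.resize(im,None,fx=4,fy=4,interpolation=cv2.INTER_CUBIC))
E
```

```text
down t16.4 s0.7 z88.47 F [-6.6 -0.  -1.5] M [-0.06  1.75 -0.11]
down t16.7 s0.7 z87.51 F [-6.5  0.  -2.3] M [-0.01  1.69 -0.02]
down t16.9 s0.7 z86.52 F [-6.8  0.1 -1. ] M [-0.07  1.78 -0.07]
down t17.2 s0.7 z85.51 F [-7.1  0.  -1.3] M [-0.09  1.72 -0.09]
down t17.4 s0.7 z84.54 F [-6.8 -0.2 -0.9] M [-0.01  1.81 -0.05]
down t17.7 s0.7 z83.52 F [-7.4 -0.1 -1.1] M [-0.11  1.73 -0.07]
down t17.9 s0.7 z82.53 F [-6.4  0.4 -1.6] M [-0.03  1.68 -0.06]
down t18.2 s0.8 z82.30 F [-7.9 -0.6  3.4] M [0.07 2.16 0.01]
down t18.4 s0.9 z82.27 F [-10.    1.    9.1] M [ 0.12  2.64 -0.01]
down t18.7 s1.2 z82.21 F [-12.2   0.3  15.6] M [0.26 3.07 0.01]
```

View pics/w2.png

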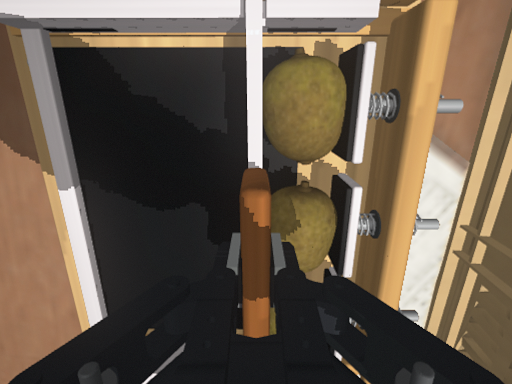

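The bar bottomed exactly 16 mm down in both notches, and the ear is in the rail slot at (255,10). I'll unload, release and retreat.

```bash
python3 - <<'E'
from h import *
go(.0018,.0818,speed=.01); st()
move_gripper(.034); pause(.2); st('rel')
go(.0008,.10,speed=.05); go(.0008,.2,speed=.12); st('up')
movel([.45,-.045,.30],quat(Y),speed=.2); pause(.4)
save('wrist','w3.png')
im=cv2.imread('pics/w3.png')[35:265,205:405]; cv2.imwrite('pics/w3c.png',cv2.resize(im,None,fx=2.6,fy=2.6,interpolation=cv2.INTER_CUBIC))
save('side','s3.png')
im=cv2.imread('pics/s3.png')[115:235,160:310]; cv2.imwrite('pics/s3c.png',cv2.resize(im,None,fx=4,fy=4,interpolation=cv2.INTER_CUBIC))
E
```

```text
t19.1 s0.8 z82.27 F [-7.5  0.8  4.4] M [ 0.1   1.86 -0.02]
rel t19.7 s2.5 z82.03 F [-0.1  1.2 -0.8] M [-0.02 -0.   -0.02]
up t21.2 s0.1 z199.16 F [-0.  -0.2 -0.2] M [0.   0.01 0.02]
```

View pics/w3c.png

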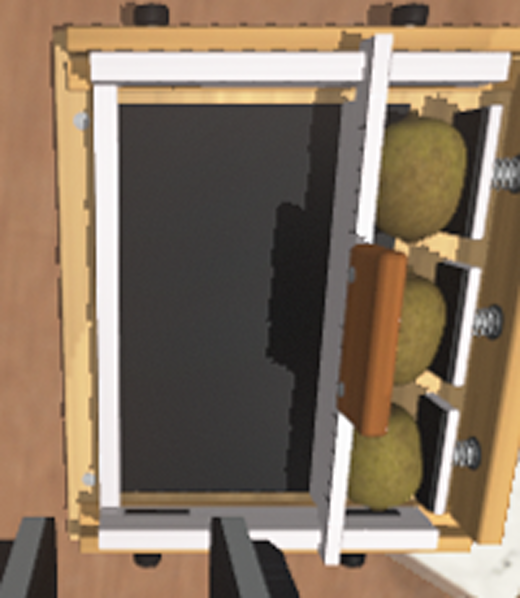

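View pics/s3c.png

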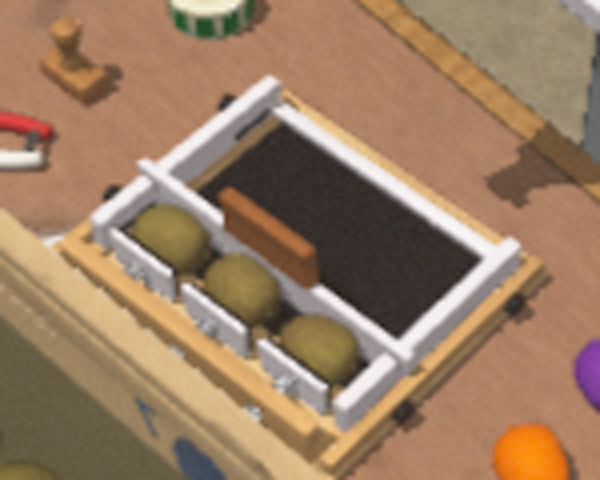

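Both ears are seated at (380,60) and (333,540). All three fruits are held in line between bar and fingers, and the stamp and other things are undisturbed.

```bash
python3 -c "
from h import *
print(read_time_s(),sign_off())"
```

```text
the job is handed in; nothing more can be done
22.5917 None
```

The bar is down in both notches and holds the three kiwis in line against the sprung fingers. I let go and handed the job in at 22.6 s.

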